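# Open the pinch-lid sample flask in its conical holder

### The job

Take the cone-bottomed sample flask out of its slanted rest, stand it upright with its cone seated fully home in the conical holder, and let go of it. Then take hold of the lid, pinch its two side buttons together to free the catch, lift the lid off and set it down, buttons up, on the floor of the square steel pan, leaving the flask standing seated in the holder. Do not disturb the tin, the marker or the screwdriver.

Things in the scene. Friction and masses are not known exactly. Their poses are not given: they have to be found in the camera images.
- flask_mid (a point): Centre of the loose aluminium flask (0.2 to 0.4 kg), half-way up; z runs from tip to mouth. Length 118 mm without lid: a cone widens from 16 to 54 mm diameter over the lower 60 mm, then a plain 54 mm cylinder up to the rim. It cannot stand on the bench. It starts in the slanted rest, leaning 25 deg from vertical, lid on.
- flask_rim (a point): Centre of the flask's rim, 59 mm above flask_mid. The mouth has an inward lip (hole 39 mm, 6 mm thick); the lid's catch hooks under it, so the lid cannot be lifted off unless both buttons are pinched. The lid stands 22 mm above the rim, so a gripper coming along the axis takes the body within about 25 mm below the rim.
- lid_mid (a point): Centre of the loose lid (0.084 kg), 12 mm above its flange's underside; z up out of the flask, y along the line of the two opposed buttons (at the start level, across the V of the rest). Lid on: 12 mm above flask_rim. Under the 48 mm flange a 36 mm plug reaches 16 mm down; the lid stands on its flat end, then this point is 28 mm above the surface.
- button_a_face (a point): Middle of the outer face of the button on the lid's +y side (button_b is opposite, at -y). Grey upright tabs at the sides of a 35 mm black turret that is 20 mm high; each is 20 mm wide, from 4 to 22 mm above the flange's underside (flange 3 mm thick, 48 mm diameter). Outer faces 48 mm apart at rest, 38 mm fully pinched.
- button_a (a joint): Inward travel of the button on the lid's +y side: 0 out, 0.005 m fully pressed; spring 1.4 N at rest, 4.9 N fully pressed. Its catch is free from 0.0035 m; pinch to the stop (10 to 25 N), lift while pinched. Springs out on release.
- button_b (a joint): The same for the button on the lid's -y side.
- rest: Fixed slanted V rest of steel; origin on the bench under it, base plate from 80 mm to -x to 50 mm to +x, 76 mm wide. The flask leans its mouth to the rest's own -x: tip 30 mm to +x and 22 mm up, rim 20 mm to -x and 129 mm up. The V carries it from below up to 85 mm from its tip; the upper 33 mm are free all round. It is open above: draw the flask out along its axis or lift it.
- holder: Fixed conical holder: a steel cone cup on a round foot 92 mm in diameter; origin on the bench on the cup's axis. Mouth 64 mm above the bench, 50 mm inside diameter, narrowing with the flask's own taper. With the flask home, flask_mid is about 70 mm above the bench on this axis and, lid on, lid_mid about 141 mm.
- pan: Loose open square pan of folded steel, 0.5 kg, about 190 x 190 mm, walls 40 mm high, floor 2 mm thick; origin at the centre of its underside on the bench, x and y along its sides.
- tin: Bystander: closed aluminium tin, 67 mm diameter, 44 mm high, origin at the centre of its underside. Leave alone.
- marker: Bystander: marker pen lying on the bench, 137 mm long, 19 mm thick. Leave alone.
- screwdriver: Bystander: red-handled screwdriver lying on the bench, 206 mm long, 25 mm thick. Leave alone.
Mind the look-alikes: they are no part of the job. Leave any green look-alike of the part that bears lid_mid alone.

How it is judged:
By the outcome, as a careful person would: the job done as asked, in the order asked, and still so for the second after the job is handed in, with the robot touching nothing.
It also fails if it takes over 61 s, if anything falls off the work surface, if the arm or the gripper's body presses on something with over 40 N, if the wrist force passes 120 N, or if a joint passes its speed limit or range.

### The arm

A 7-joint arm with a two-finger parallel gripper is mounted at the origin on a cart in front of the work surface, level with it; the furniture and walls round the work are solid. World frame = base frame: x ahead of the robot, y to its left, z up, the work surface at z = 0. Lengths are in m, angles in rad, forces in N, time in s.
With the tool pointing down it reaches from about 0.425 to 0.95 m from the base axis. Payload 4.7 kg.
Tool frame: the origin (TCP) lies midway between the tips of the shut fingers; the grasp point (between the pads) lies arm.grasp_offset behind it (arm.grasp_offset is the distance from the TCP to the grasp point, in m); z points along the fingers, y is the line along which they close (so a half turn about z gives the same grasp; the last joint's range is limited). The gripper opens to 87 mm and grips with 3 to 60 N. Pads are 19 mm wide; open, the fingers measure 117 mm over their backs; the gripper's body (75 mm by 190 mm) begins 51 mm behind the grasp point.
Start: joints at [-1.145, 0.469, -0.049, 1.532, 0.024, 1.141, -0.082], TCP at [0.296, 0.606, 0.223] pointing down, gripper open.
Joint ranges: [-2.59, 2.59], [-0.33, 1.99], [-1.39, 1.29], [0.1, 2.45], [-1.04, 4.18], [0.21, 1.99], [-2.66, 2.66]. Speed limits (rad/s): [2.57, 2.57, 3.14, 3.14, 3.14, 3.14, 3.14].

### API

Orientations are given as a unit quaternion [w, x, y, z].
In Python, from cell import arm, eyes, close_job, spotter gives the robot as it stands. The module is installed in compiled form; this text tells all that it offers.
- The arm moves only by the tool move_arm, never from a script. Its arguments are lists of equal length, an entry for each row: "offset": the shift along the tool's x, y, z in cm, a list of three; "angular": the turn, a rotation vector about the tool's x, y, z in rad, a list of three. A call has 1 to 5 rows; each row shifts and turns the commanded pose from where the row before left it, along the tool's axes as they then stand; what a row does not reach is not made up. A row lasts 1/10 s, in which the tool goes at most 50 mm and 8.59 degrees, less where a joint would pass 70% of its speed; a pose out of reach is approached as far as the arm can. A call is refused whole if a number of a shift passes 5 or a number of a turn 0.15, either way. A call with a gripper value outside its range is refused whole. "hand" is the opening, from 0 (shut) to 1 (fully open), set as the call begins (left out, the last holds). The fingers move at their own pace and stop on an object; "newtons" is the grip in N (left out, the last holds). Time passes only in rows, so rows that do not move let the fingers close. It gives the time, the measured TCP pose, the force, the opening and the grip force at its end, in the units of the state.
- arm.state(): the state, without advancing time (a new reading comes with each control period).
- eyes.snapshot(name): name is "scene" or "side" or "wrist"; returns the picture (480x640x3 uint8, blue, green, red); there is no depth.
- eyes.calibration(name): a dict with "fovy" (degrees; the focal length in pixels is half the picture's height over the tangent of half this angle, whatever the lens; pixels are square), "cx", "cy" (the principal point, pixels), "world_to_cam" (4x4, takes a point from world to camera coordinates). Camera axes: x right, y up, looking along -z (the intrinsics and any distortion apply to the point x, -y, -z); pixel columns grow to the right and rows downward; lengths in m; the calibration is good to about 2 mm. The wrist camera is an equidistant fisheye: a pixel r from the principal point sees the ray r / f radians off the axis. A picture is of the moment at which its call begins: read the wrist's pose just before it. calibration takes no time and is no camera call; for the wrist camera it gives the pose at the moment of the call.
- close_job(): hands the job in; it is judged then, once.
Trained networks look in the newest picture that a camera, given by its name, has taken for a name from the list of things; names that differ only in an ending like _2 or _b are one class to them, and where a whole thing is asked for, a point or a joint stands for the part that bears it (a point fixed in the world has none). Each returns a list of dicts, best first, with "score" (0 to 1); they miss things now and then, are a little off and sometimes report something else, mostly with a low value. They report only what shows in the picture. A call takes as long as a camera call. They do not tell look-alikes from the thing itself.
- spotter.spot_in(target, camera): "box" ([left, top, right, bottom] as shares, 0 to 1, of the picture: columns of its width, rows of its height, round what is visible of it).
- spotter.outline_of(target, camera): "region" (480x640 bool, what is visible of it) and "box" ([left, top, right, bottom] as shares, 0 to 1, of the picture: columns of its width, rows of its height, round what is visible of it).
- spotter.place_of(target, camera): "xy" ([column, row] as shares, 0 to 1, of the picture: columns of its width, rows of its height: a listed point, or the origin of a listed thing).
The state is a dict: "time": time; "q": joint angles; "joint_vel": joint speeds; "tau": joint torques, N m; "tcp_pos": TCP position; "tool_rot": TCP orientation; "contact_force": force on the tool from outside, world axes, zero at the start; "moment": the same for the moment, N m; "opening": finger opening in m; "gripper_force": force on a finger pad.
Only numpy, scipy, OpenCV 4.12 (cv2) and the standard library are available. Lean on these libraries where they do the work, as an engineer would, in place of code of your own. Each camera call takes 0.05 s, during which the arm holds its last target. There are 200 camera calls.

## Working session

There is one attempt and no reset: what is moved stays moved. The work goes in short steps, Python scripts to look and compute and a tool call to move; the robot and the scene stay as the last step left them, time stands still between calls to the robot, and variables do not carry over. Pictures are saved under pics/ and viewed, at most 12 in all, crops included, and the job is handed in when it is done.

Besides the shell and the picture viewer there is one more tool, called after "Call:" by a JSON object that holds its "method" and its "body". move_arm: Moves the arm, as the interface text tells. Its arguments: {"type":"object","properties":{"offset":{"type":"array","items":{"type":"array","items":{"type":"number"}}},"angular":{"type":"array","items":{"type":"array","items":{"type":"number"}}},"hand":{"type":"number"},"newtons":{"type":"number"}},"required":["offset","angular"]}

```bash
mkdir -p pics; cat > h.py <<'E'
import numpy as np, cv2
from cell import arm, eyes, close_job, spotter
from scipy.spatial.transform import Rotation as R
def rot(q): return R.from_quat([q[1],q[2],q[3],q[0]])
def ray(cam,u,v,c=None):
    c=c or eyes.calibration(cam); f=240/np.tan(np.radians(c['fovy'])/2)
    d=np.array([u-c['cx'],v-c['cy']])/f
    if cam=='wrist':
        t=np.linalg.norm(d); k=np.sin(t)/t if t>1e-9 else 1
        dc=np.array([d[0]*k,-d[1]*k,-np.cos(t)])
    else: dc=np.array([d[0],-d[1],-1])
    T=np.array(c['world_to_cam']); Rm=T[:3,:3]; o=-Rm.T@T[:3,3]
    w=Rm.T@dc; return o,w/np.linalg.norm(w)
def proj(cam,p,c=None):
    c=c or eyes.calibration(cam); f=240/np.tan(np.radians(c['fovy'])/2)
    T=np.array(c['world_to_cam']); x=T[:3,:3]@np.array(p)+T[:3,3]; x=np.array([x[0],-x[1],-x[2]])
    if cam=='wrist':
        r=np.hypot(x[0],x[1]); t=np.arctan2(r,x[2]); d=x[:2]/max(r,1e-9)*t
    else: d=x[:2]/x[2]
    return np.array([c['cx'],c['cy']])+f*d
def tri(rays):
    A=sum(np.eye(3)-np.outer(d,d) for o,d in rays); b=sum((np.eye(3)-np.outer(d,d))@o for o,d in rays)
    p=np.linalg.solve(A,b); return p,[np.linalg.norm((np.eye(3)-np.outer(d,d))@(p-o)) for o,d in rays]
def onz(r,z): o,d=r; return o+d*(z-o[2])/d[2]
E
python3 - <<'E'
from h import *
print(arm.state(), arm.grasp_offset)
for c in ['scene','side','wrist']:
    im=eyes.snapshot(c); cv2.imwrite(f'pics/{c}0.png',im)
    T=np.array(eyes.calibration(c)['world_to_cam']);print(c,-T[:3,:3].T@T[:3,3],eyes.calibration(c)['fovy'])
    for n in ['flask_mid','flask_rim','lid_mid','rest','holder','pan','tin','button_a_face']:
        print(n,[(np.round(np.array(d['xy'])*[640,480],1).tolist(),round(d['score'],2)) for d in spotter.place_of(n,c)][:4])
E
```

```text
{'time': 0.0, 'q': array([-1.14491879,  0.46944835, -0.04855637,  1.533678  ,  0.02408547,
        1.1410082 , -0.08228212]), 'joint_vel': array([-9.52022386e-04, -8.81361731e-04,  2.37267553e-05, -1.04729891e-03,
        6.60828748e-04, -8.63466339e-04,  1.15907626e-03]), 'tau': array([-1.50813753e-04, -5.07964969e+01, -8.10471014e-02, -2.36157149e+01,
       -6.13584020e-02,  3.79291875e-02,  1.63671584e-04]), 'tcp_pos': array([0.29624828, 0.60585207, 0.2215014 ]), 'tool_rot': array([-1.83309436e-04,  2.25429943e-01,  9.74258889e-01, -9.61167328e-04]), 'contact_force': array([0.01179717, 0.07585497, 0.59808638]), 'moment': array([ 0.00052242, -0.0109473 ,  0.03307954]), 'gripper_force': 0.0, 'opening': 0.0872313235059402} 0.0187
scene [-0.43816947 -0.6080763   1.02500914] 47.3481826825976
flask_mid [([233.1, 225.6], 0.76)]
flask_rim [([224.5, 214.8], 0.51)]
lid_mid [([250.5, 269.8], 0.76), ([192.5, 247.4], 0.73), ([225.3, 216.2], 0.61)]
rest [([232.7, 248.2], 0.93)]
holder [([398.0, 306.7], 0.67)]
pan [([308.3, 288.2], 0.57)]
tin [([325.8, 236.4], 0.93)]
button_a_face [([194.9, 255.0], 0.63), ([224.4, 214.2], 0.5), ([401.2, 305.0], 0.5), ([218.4, 210.4], 0.36)]
side [0.53789988 0.86520325 0.77852499] 57.35398873510433
flask_mid [([337.7, 322.2], 0.58)]
flask_rim [([355.3, 308.6], 0.55), ([358.9, 260.2], 0.34)]
lid_mid [([378.6, 384.6], 0.81), ([358.2, 297.9], 0.59), ([370.6, 310.3], 0.49)]
rest [([346.9, 345.1], 0.77)]
holder [([336.9, 209.9], 0.93)]
pan [([359.4, 310.1], 0.24)]
tin [([269.9, 277.2], 0.72)]
button_a_face [([357.7, 311.9], 0.4)]
wrist [0.22658324 0.64147414 0.38453101] 65.70646984690485
flask_mid []
flask_rim []
lid_mid [([208.1, 393.3], 0.72)]
rest []
holder []
pan []
tin []
button_a_face []
```

View pictures.

```bash
python3 - <<'E'
import cv2
a=cv2.imread('pics/scene0.png')[170:360,150:460];b=cv2.imread('pics/side0.png')[160:430,200:500]
cv2.imwrite('pics/s1.png',cv2.resize(a,None,fx=2.5,fy=2.5,interpolation=2));cv2.imwrite('pics/d1.png',cv2.resize(b,None,fx=2.2,fy=2.2,interpolation=2))
E
```

```text
(no output)
```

View pics/s1.png

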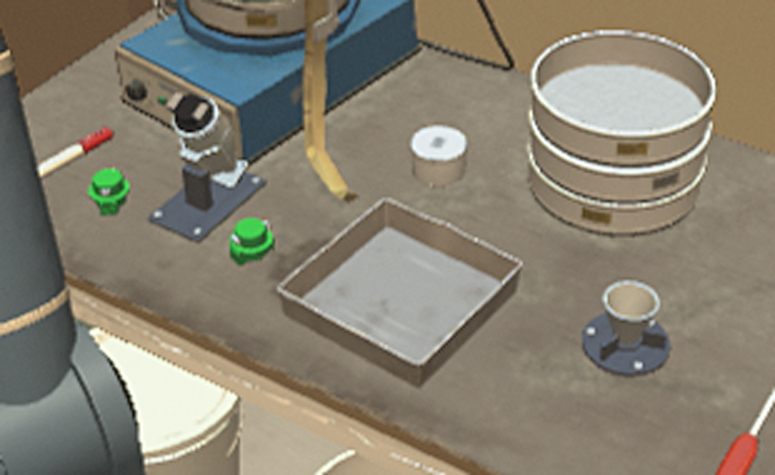

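View pics/d1.png

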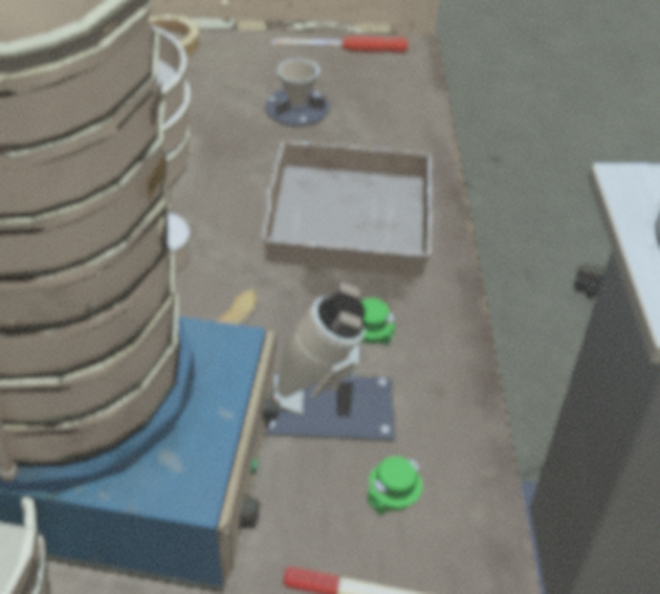

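```bash
python3 - <<'E'
from h import *
S=lambda u,v:ray('scene',150+u/2.5,170+v/2.5)
D=lambda u,v:ray('side',200+u/2.2,160+v/2.2)
P=lambda *a:print(a[0],*[np.round(x,4) for x in a[1:]])
for n,c in [('plate front-left',(150,218)),('front-right',(197,238)),('back right',(265,183))]: P(n,onz(S(*c),.004))
for n,c in [('A',(393,378)),('B',(393,438)),('C',(270,435))]: P(n,onz(D(*c),.004))
s=lambda u,v:ray('scene',u,v); d=lambda u,v:ray('side',u,v)
P('rest',onz(s(232.7,248.2),0),onz(d(346.9,345.1),0))
P('lid',*tri([s(225.3,216.2),d(358.2,297.9)])); P('lid(2)',*tri([S(195,113),D(343,312)]))
P('rim',*tri([s(224.5,214.8),d(355.3,308.6)]))
P('mid',*tri([s(233.1,225.6),d(337.7,322.2)]))
P('holder',onz(s(398,306.7),0),onz(d(336.9,209.9),0))
P('holder mouth',onz(S(631,302),.064),onz(D(299,70),.064))
P('pan corners scene top',*[onz(S(*c),.04) for c in [(278,291),(388,200),(521,266),(417,362)]])
P('pan corners side top',*[onz(D(*c),.04) for c in [(284,143),(432,153),(432,258),(266,247)]])
P('tin',onz(s(325.8,236.4),0),onz(d(269.9,277.2),0))
P('greens',onz(S(110,180),.03),onz(S(252,232),.03),onz(D(398,475),.03),onz(D(376,312),.03))
P('marker tip',onz(S(112,132),.01),onz(D(287,577),.01)); 
P('screwdriver',onz(D(275,41),.01),onz(D(408,45),.01))
P('blue box corner',onz(S(240,160),0),onz(S(240,95),.08),onz(D(270,335),.08),onz(D(222,590),.05))
E
```

```text
plate front-left [0.4374 0.292  0.004 ]
front-right [0.4377 0.2232 0.004 ]
back right [0.5588 0.2168 0.004 ]
A [0.4291 0.2202 0.004 ]
B [0.4335 0.2939 0.004 ]
C [0.5518 0.2964 0.004 ]
rest [0.5077 0.265  0.    ] [0.5003 0.2575 0.    ]
lid [0.482  0.2508 0.1399] [0.0026 0.0026]
lid(2) [0.4898 0.253  0.1346] [0.0019 0.0019]
rim [0.491  0.2671 0.13  ] [0.0019 0.0019]
mid [0.5211 0.2623 0.0778] [0.0022 0.0022]
holder [ 0.5396 -0.2566  0.    ] [ 0.5292 -0.2601  0.    ]
holder mouth [ 0.5358 -0.2645  0.064 ] [ 0.5342 -0.263   0.064 ]
pan corners scene top [0.384  0.0678 0.04  ] [0.5709 0.0496 0.04  ] [ 0.5503 -0.132   0.04  ] [ 0.3721 -0.1102  0.04  ]
pan corners side top [ 0.5506 -0.1267  0.04  ] [ 0.3633 -0.1152  0.04  ] [0.3808 0.0781 0.04  ] [0.5654 0.0696 0.04  ]
tin [0.6997 0.0576 0.    ] [0.6971 0.0517 0.    ]
greens [0.4443 0.3542 0.03  ] [0.4552 0.1559 0.03  ] [0.4349 0.3528 0.03  ] [0.4454 0.1536 0.03  ]
marker tip [0.5367 0.4363 0.01  ] [0.5319 0.4436 0.01  ]
screwdriver [ 0.5722 -0.4293  0.01  ] [ 0.3681 -0.4281  0.01  ]
blue box corner [0.5834 0.2732 0.    ] [0.6065 0.2826 0.08  ] [0.5549 0.2366 0.08  ] [0.5831 0.4789 0.05  ]
```

```bash
cat >> h.py <<'E'
def plan(tp,tR,n,p=None,Rm=None):
    s=arm.state()
    p=s['tcp_pos'] if p is None else np.array(p); Rm=rot(s['tool_rot']) if Rm is None else Rm
    rv=(Rm.inv()*tR).as_rotvec()
    off=[];ang=[];step=R.from_rotvec(np.round(rv/n,3)); Rc=Rm;pc=p
    for i in range(n):
        o=np.round(Rc.inv().apply((tp-pc)/(n-i))*100,2); off.append(o.tolist()); ang.append(np.round(rv/n,3).tolist())
        pc=pc+Rc.apply(o/100); Rc=Rc*step
    for i in range(0,n,5): print('offset',off[i:i+5],'angular',ang[i:i+5])
    return pc,Rc
def ori(y,z): y=np.array(y,float);z=np.array(z,float); return R.from_matrix(np.c_[np.cross(y,z),y,z])
t=np.radians(25)
U=np.array([-np.sin(t),0,np.cos(t)]); TILT=ori([0,1,0],-U); DOWN=ori([0,1,0],[0,0,-1])
E
python3 -c "
from h import *
plan(np.array([.446,.258,.22]),TILT,10)"
```

```text
offset [[-2.87, -2.47, 0.03], [-2.76, -2.6, 0.12], [-2.63, -2.72, 0.21], [-2.49, -2.84, 0.29], [-2.35, -2.96, 0.37]] angular [[-0.01, -0.043, -0.045], [-0.01, -0.043, -0.045], [-0.01, -0.043, -0.045], [-0.01, -0.043, -0.045], [-0.01, -0.043, -0.045]]
offset [[-2.2, -3.06, 0.44], [-2.04, -3.16, 0.49], [-1.87, -3.25, 0.55], [-1.69, -3.34, 0.59], [-1.52, -3.42, 0.62]] angular [[-0.01, -0.043, -0.045], [-0.01, -0.043, -0.045], [-0.01, -0.043, -0.045], [-0.01, -0.043, -0.045], [-0.01, -0.043, -0.045]]
```

Call:
{"method": "move_arm", "body": {"offset": [[-2.87, -2.47, 0.03], [-2.76, -2.6, 0.12], [-2.63, -2.72, 0.21], [-2.49, -2.84, 0.29], [-2.35, -2.96, 0.37]], "angular": [[-0.01, -0.043, -0.045], [-0.01, -0.043, -0.045], [-0.01, -0.043, -0.045], [-0.01, -0.043, -0.045], [-0.01, -0.043, -0.045]], "hand": 1}}

```text
time: 1.85
tcp_pos: [0.3717, 0.431, 0.2215]
tool_rot: [0.111, 0.112, 0.987, 0.0]
contact_force: [1.0, -0.2, 0.4]
opening: 0.0867
gripper_force: 0.0
```

Call:
{"method": "move_arm", "body": {"offset": [[-2.2, -3.06, 0.44], [-2.04, -3.16, 0.49], [-1.87, -3.25, 0.55], [-1.69, -3.34, 0.59], [-1.52, -3.42, 0.62]], "angular": [[-0.01, -0.043, -0.045], [-0.01, -0.043, -0.045], [-0.01, -0.043, -0.045], [-0.01, -0.043, -0.045], [-0.01, -0.043, -0.045]]}}

```text
time: 2.35
tcp_pos: [0.4464, 0.2568, 0.2204]
tool_rot: [0.218, -0.002, 0.976, 0.001]
contact_force: [1.4, 0.2, 0.8]
opening: 0.0868
gripper_force: 0.0
```

```bash
python3 - <<'E'
from h import *
s=arm.state();print(s['time'],s['tcp_pos'],rot(s['tool_rot']).as_matrix().round(3).tolist(),s['q'].round(2))
c=eyes.calibration('wrist'); im=eyes.snapshot('wrist'); cv2.imwrite('pics/w1.png',im)
for n in ['flask_rim','lid_mid','button_a_face','rest','flask_mid']:
    print(n,[(np.round(np.array(d['xy'])*[640,480],1).tolist(),round(d['score'],2)) for d in spotter.place_of(n,'wrist')][:3])
for n,p in [('rim',[.488,.258,.129]),('lid',[.483,.258,.14]),('rest',[.508,.258,0])]: print(n,proj('wrist',p,c))
E
```

```text
2.35 [0.44643145 0.25681161 0.22040973] [[-0.905, -0.005, 0.426], [-0.004, 1.0, 0.002], [-0.426, 0.0, -0.905]] [-0.89  0.05  0.1   2.18  0.51  0.65  0.42]
flask_rim []
lid_mid [([222.7, 134.9], 0.66), ([323.1, 253.3], 0.63)]
button_a_face [([416.8, 103.1], 0.77), ([360.7, 255.6], 0.73), ([219.9, 151.1], 0.51)]
rest [([327.9, 177.7], 0.98)]
flask_mid []
rim [326.00006705 241.98090937]
lid [326.05896122 247.02088375]
rest [325.7537603  174.29241541]
```

View pics/w1.png

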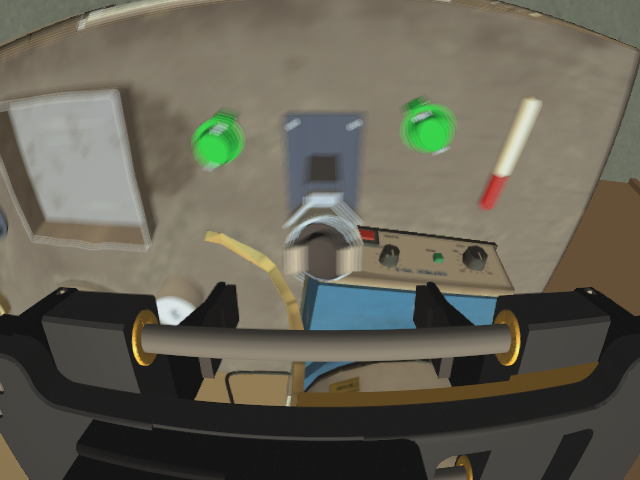

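Call:
{"method": "move_arm", "body": {"offset": [[-0.2, 0, 2.5], [0, 0, 3.0], [0, 0, 3.0], [0, 0, 2.6], [0, 0, 2.0]], "angular": [[0, 0, 0], [0, 0, 0], [0, 0, 0], [0, 0, 0], [0, 0, 0]]}}

```text
time: 3.15
tcp_pos: [0.5036, 0.2599, 0.1006]
tool_rot: [0.217, -0.002, 0.976, 0.0]
contact_force: [-0.5, 0.2, 0.2]
opening: 0.0874
gripper_force: 0.0
```

```bash
python3 - <<'E'
from h import *
s=arm.state();print(s['time'],s['tcp_pos'],s['contact_force'],rot(s['tool_rot']).as_matrix().round(3).tolist())
c=eyes.calibration('wrist'); im=eyes.snapshot('wrist'); cv2.imwrite('pics/w2.png',im)
for n in ['lid_mid','button_a_face']:
    print(n,[(np.round(np.array(d['xy'])*[640,480],1).tolist(),round(d['score'],2)) for d in spotter.place_of(n,'wrist')][:3])
im=cv2.resize(im[150:450,120:520],None,fx=1.5,fy=1.5);cv2.imwrite('pics/w2c.png',im)
g=s['tcp_pos'];print(proj('wrist',g+U*.0187,c),proj('wrist',g+U*(.0187+.024),c))
E
```

```text
3.15 [0.50358304 0.25985608 0.10061977] [-0.50509727  0.2318794   0.16640457] [[-0.906, -0.005, 0.423], [-0.004, 1.0, 0.002], [-0.423, -0.0, -0.906]]
lid_mid [([319.2, 356.5], 0.76), ([164.1, 134.6], 0.73), ([486.3, 116.3], 0.63)]
button_a_face [([467.1, 83.1], 0.94), ([385.6, 360.8], 0.85)]
[324.17204856 321.89399152] [324.08036631 351.98735251]
```

View pics/w2c.png

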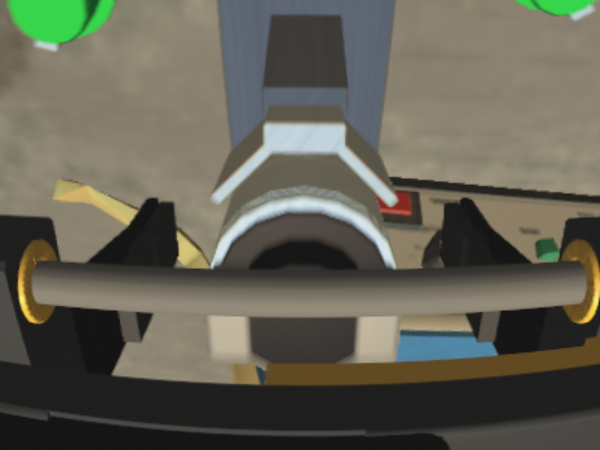

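Call:
{"method": "move_arm", "body": {"offset": [[0, -0.15, 0], [0, 0, 0], [0, 0, 0], [0, 0, 0], [0, 0, 0]], "angular": [[0, 0, 0], [0, 0, 0], [0, 0, 0], [0, 0, 0], [0, 0, 0]], "hand": 0, "newtons": 40}}

```text
time: 3.8
tcp_pos: [0.5037, 0.2578, 0.103]
tool_rot: [0.218, -0.002, 0.976, 0.002]
contact_force: [0.9, 5.3, 0.0]
opening: 0.0548
gripper_force: 2.6
```

Call:
{"method": "move_arm", "body": {"offset": [[0, 0, -0.3], [0, 0, -0.7], [0, 0, -1], [0, 0, -1], [0, 0, -1]], "angular": [[0, 0, 0], [0, 0, 0], [0, 0, 0], [0, 0, 0], [0, 0, 0]]}}

```text
time: 4.3
tcp_pos: [0.485, 0.2552, 0.138]
tool_rot: [0.216, -0.001, 0.976, -0.001]
contact_force: [0.3, -0.1, -5.2]
opening: 0.0538
gripper_force: 40.1
```

```bash
python3 - <<'E'
from h import *
s=arm.state();print(s)
p,Rm=plan(np.array([.41,.258,.26]),TILT,5)
p,Rm=plan(np.array([.475,.1,.28]),ori([0,1,0],[np.sin(t/2),0,-np.cos(t/2)]),8,p,Rm)
p,Rm=plan(np.array([.535,-.264,.28]),DOWN,12,p,Rm); print(p)
E
```

```text
{'time': 4.3, 'q': array([-0.85659574,  0.2323426 ,  0.15125443,  2.20326386,  0.60438732,
        0.44482529,  0.34194902]), 'joint_vel': array([ 0.00137701, -0.21460337, -0.08580233, -0.00259384, -0.13622321,
        0.23264411,  0.12052053]), 'tau': array([ -0.16013972, -32.33224154,   1.45161677, -20.12253821,
         0.93376502,  -0.9160121 ,  -0.08447144]), 'tcp_pos': array([0.48504002, 0.2551998 , 0.1380193 ]), 'tool_rot': array([ 2.15880412e-01, -8.69781658e-04,  9.76418633e-01, -1.24286326e-03]), 'contact_force': array([ 0.29718955, -0.11495768, -5.20935197]), 'moment': array([ 0.00464615,  0.9861814 , -0.029396  ]), 'gripper_force': 40.09259751172408, 'opening': 0.05381832101761986}
offset [[0.33, 0.05, -2.85], [0.33, 0.05, -2.84], [0.33, 0.05, -2.85], [0.34, 0.05, -2.84], [0.33, 0.05, -2.85]] angular [[-0.0, -0.0, 0.0], [-0.0, -0.0, 0.0], [-0.0, -0.0, 0.0], [-0.0, -0.0, 0.0], [-0.0, -0.0, 0.0]]
offset [[-0.84, -1.98, 0.12], [-0.84, -1.98, 0.1], [-0.84, -1.97, 0.07], [-0.84, -1.98, 0.05], [-0.85, -1.97, 0.03]] angular [[-0.0, 0.027, 0.0], [-0.0, 0.027, 0.0], [-0.0, 0.027, 0.0], [-0.0, 0.027, 0.0], [-0.0, 0.027, 0.0]]
offset [[-0.85, -1.98, 0.01], [-0.84, -1.97, -0.02], [-0.85, -1.98, -0.03]] angular [[-0.0, 0.027, 0.0], [-0.0, 0.027, 0.0], [-0.0, 0.027, 0.0]]
offset [[-0.48, -3.03, 0.12], [-0.48, -3.03, 0.11], [-0.49, -3.03, 0.1], [-0.49, -3.04, 0.09], [-0.49, -3.03, 0.08]] angular [[-0.0, 0.018, 0.0], [-0.0, 0.018, 0.0], [-0.0, 0.018, 0.0], [-0.0, 0.018, 0.0], [-0.0, 0.018, 0.0]]
offset [[-0.49, -3.04, 0.07], [-0.49, -3.03, 0.06], [-0.49, -3.04, 0.05], [-0.5, -3.03, 0.05], [-0.5, -3.04, 0.04]] angular [[-0.0, 0.018, 0.0], [-0.0, 0.018, 0.0], [-0.0, 0.018, 0.0], [-0.0, 0.018, 0.0], [-0.0, 0.018, 0.0]]
offset [[-0.49, -3.03, 0.02], [-0.5, -3.04, 0.02]] angular [[-0.0, 0.018, 0.0], [-0.0, 0.018, 0.0]]
[ 0.53501049 -0.2640466   0.28000209]
```

```bash
python3 - <<'E'
from h import *
p,Rm=plan(np.array([.485,.257,.24]),TILT,5)
p,Rm=plan(np.array([.535,-.264,.235]),DOWN,20,p,Rm); print(p)
E
```

```text
offset [[-0.86, 0.03, -1.85], [-0.86, 0.03, -1.85], [-0.86, 0.03, -1.85], [-0.86, 0.03, -1.85], [-0.86, 0.03, -1.85]] angular [[-0.0, -0.0, 0.0], [-0.0, -0.0, 0.0], [-0.0, -0.0, 0.0], [-0.0, -0.0, 0.0], [-0.0, -0.0, 0.0]]
offset [[-0.21, -2.61, 0.13], [-0.21, -2.6, 0.13], [-0.22, -2.61, 0.12], [-0.22, -2.6, 0.12], [-0.22, -2.61, 0.11]] angular [[-0.0, 0.022, 0.0], [-0.0, 0.022, 0.0], [-0.0, 0.022, 0.0], [-0.0, 0.022, 0.0], [-0.0, 0.022, 0.0]]
offset [[-0.22, -2.6, 0.11], [-0.23, -2.61, 0.11], [-0.23, -2.6, 0.1], [-0.23, -2.61, 0.09], [-0.23, -2.6, 0.09]] angular [[-0.0, 0.022, 0.0], [-0.0, 0.022, 0.0], [-0.0, 0.022, 0.0], [-0.0, 0.022, 0.0], [-0.0, 0.022, 0.0]]
offset [[-0.23, -2.61, 0.09], [-0.24, -2.6, 0.08], [-0.24, -2.61, 0.07], [-0.24, -2.6, 0.07], [-0.24, -2.61, 0.06]] angular [[-0.0, 0.022, 0.0], [-0.0, 0.022, 0.0], [-0.0, 0.022, 0.0], [-0.0, 0.022, 0.0], [-0.0, 0.022, 0.0]]
offset [[-0.24, -2.6, 0.06], [-0.24, -2.61, 0.05], [-0.25, -2.6, 0.05], [-0.24, -2.61, 0.05], [-0.25, -2.6, 0.03]] angular [[-0.0, 0.022, 0.0], [-0.0, 0.022, 0.0], [-0.0, 0.022, 0.0], [-0.0, 0.022, 0.0], [-0.0, 0.022, 0.0]]
[ 0.53500152 -0.26397261  0.2350466 ]
```

Call:
{"method": "move_arm", "body": {"offset": [[-0.86, 0.03, -1.85], [-0.86, 0.03, -1.85], [-0.86, 0.03, -1.85], [-0.86, 0.03, -1.85], [-0.86, 0.03, -1.85]], "angular": [[0, 0, 0], [0, 0, 0], [0, 0, 0], [0, 0, 0], [0, 0, 0]]}}

```text
time: 4.8
tcp_pos: [0.4845, 0.2565, 0.2403]
tool_rot: [0.215, -0.001, 0.977, -0.001]
contact_force: [0.2, -0.5, -4.6]
opening: 0.0539
gripper_force: 40.1
```

Call:
{"method": "move_arm", "body": {"offset": [[-0.21, -2.61, 0.13], [-0.21, -2.6, 0.13], [-0.22, -2.61, 0.12], [-0.22, -2.6, 0.12], [-0.22, -2.61, 0.11]], "angular": [[0, 0.022, 0], [0, 0.022, 0], [0, 0.022, 0], [0, 0.022, 0], [0, 0.022, 0]]}}

```text
time: 5.3
tcp_pos: [0.4967, 0.1258, 0.238]
tool_rot: [0.161, -0.001, 0.987, -0.0]
contact_force: [0.4, -0.6, -3.9]
opening: 0.0538
gripper_force: 40.1
```

Call:
{"method": "move_arm", "body": {"offset": [[-0.22, -2.6, 0.11], [-0.23, -2.61, 0.11], [-0.23, -2.6, 0.1], [-0.23, -2.61, 0.09], [-0.23, -2.6, 0.09]], "angular": [[0, 0.022, 0], [0, 0.022, 0], [0, 0.022, 0], [0, 0.022, 0], [0, 0.022, 0]]}}

```text
time: 5.8
tcp_pos: [0.5093, -0.0036, 0.2366]
tool_rot: [0.106, -0.001, 0.994, 0.0]
contact_force: [0.2, 0.0, -3.9]
opening: 0.0538
gripper_force: 40.1
```

Call:
{"method": "move_arm", "body": {"offset": [[-0.23, -2.61, 0.09], [-0.24, -2.6, 0.08], [-0.24, -2.61, 0.07], [-0.24, -2.6, 0.07], [-0.24, -2.61, 0.06]], "angular": [[0, 0.022, 0], [0, 0.022, 0], [0, 0.022, 0], [0, 0.022, 0], [0, 0.022, 0]]}}

```text
time: 6.3
tcp_pos: [0.5223, -0.1332, 0.2351]
tool_rot: [0.052, -0.001, 0.999, 0.001]
contact_force: [-0.4, 0.0, -4.1]
opening: 0.0537
gripper_force: 40.1
```

Call:
{"method": "move_arm", "body": {"offset": [[-0.24, -2.6, 0.06], [-0.24, -2.61, 0.05], [-0.25, -2.6, 0.05], [-0.24, -2.61, 0.05], [-0.25, -2.6, 0.03]], "angular": [[0, 0.022, 0], [0, 0.022, 0], [0, 0.022, 0], [0, 0.022, 0], [0, 0.022, 0]]}}

```text
time: 6.8
tcp_pos: [0.5354, -0.2629, 0.2335]
tool_rot: [-0.003, -0.001, 1.0, 0.001]
contact_force: [0.3, 0.6, -4.4]
opening: 0.0539
gripper_force: 40.1
```

```bash
python3 - <<'E'
from h import *
out=[]
for c in ['scene','side','wrist']:
    s=arm.state();cal=eyes.calibration(c);im=eyes.snapshot(c); cv2.imwrite(f'pics/{c}2.png',im)
    tip=s['tcp_pos']-rot(s['tool_rot']).apply([0,0,-1])*0+rot(s['tool_rot']).apply([0,0,1])*.087
    print(c,s['tcp_pos'],rot(s['tool_rot']).as_matrix().round(3)[:,2],'tip',proj(c,tip,cal),'hold',proj(c,[.535,-.264,.064],cal))
    for n in ['flask_mid','flask_rim','lid_mid','holder']:
        print(n,[(np.round(np.array(d['xy'])*[640,480],1).tolist(),round(d['score'],2)) for d in spotter.place_of(n,c)][:2])
    u,v=proj(c,[.535,-.264,.12],cal).astype(int); u=min(max(u,95),545);v=min(max(v,110),370)
    out.append(cv2.resize(im[v-110:v+110,u-90:u+90],(264,322)) if c!='wrist' else cv2.resize(im,(272,322)))
cv2.imwrite('pics/m2.png',np.hstack(out))
E
```

```text
scene [ 0.53537667 -0.26292653  0.23349682] [-0.006  0.002 -1.   ] tip [404.68667379 266.12983038] hold [402.11088613 290.91501726]
flask_mid [([405.1, 247.0], 0.96)]
flask_rim [([409.9, 226.5], 0.71)]
lid_mid [([249.4, 267.9], 0.72), ([408.9, 222.9], 0.67)]
holder [([402.2, 306.9], 0.7)]
side [ 0.53589055 -0.26154006  0.23342539] [-0.004  0.002 -1.   ] tip [336.29929595 167.90995731] hold [335.66080784 191.63198273]
flask_mid [([336.8, 149.8], 0.7)]
flask_rim [([336.3, 133.9], 0.55)]
lid_mid [([378.4, 383.8], 0.62), ([369.2, 307.6], 0.58)]
holder [([332.4, 207.7], 0.88), ([353.6, 184.8], 0.36)]
wrist [ 0.53681204 -0.26164599  0.23419132] [-0.002  0.001 -1.   ] tip [324.74989982 248.8544514 ] hold [322.23556631 220.25774471]
flask_mid []
flask_rim []
lid_mid [([321.0, 351.7], 0.73), ([633.0, 160.7], 0.67)]
holder [([323.7, 211.0], 0.73)]
```

View pics/m2.png

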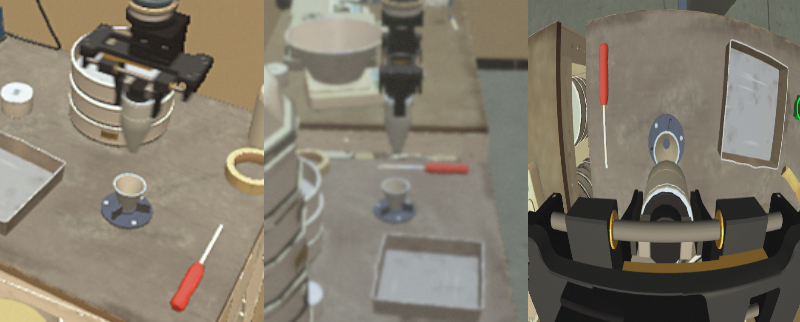

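```bash
python3 - <<'E'
from h import *
P=lambda *a:print(a[0],*[np.round(x,4) for x in a[1:]])
s=lambda u,v:ray('scene',u,v); d=lambda u,v:ray('side',u,v); w=lambda u,v:ray('wrist',u,v)
P('rim',*tri([s(409.9,226.5),d(336.3,133.9)])); P('mid',*tri([s(405.1,247),d(336.8,149.8)]))
P('hold',onz(s(402.2,306.9),0),onz(d(332.4,207.7),0),onz(w(323.7,211),0))
st=arm.state();print(st['tcp_pos'])
# rim of holder cup and foot: outline in the pictures
for c,f in [('scene',s),('side',d),('wrist',w)]:
    o=spotter.outline_of('holder',c)
    if o:
        b=np.array(o[0]['box'])*[640,480,640,480]; r=o[0]['region'];print(c,b.round(1),o[0]['score'],r.sum())
        # foot left/right extremes: lower part of region
        cols=np.where(r)[1]; rows=np.where(r)[0]; l=cols.argmin(); k=cols.argmax()
        P(' foot L,R',onz(f(cols[l],rows[l]),.008),onz(f(cols[k],rows[k]),.008))
        top=rows<rows.min()+ (4 if c!='wrist' else 8)
        P(' top mid col',cols[top].mean(),rows.min())
E
```

```text
rim [ 0.5416 -0.2585  0.257 ] [0.0046 0.0046]
mid [ 0.5353 -0.2581  0.205 ] [0.0007 0.0007]
hold [ 0.5446 -0.2663  0.    ] [ 0.5434 -0.2714  0.    ] [ 0.5393 -0.2639  0.    ]
[ 0.53688721 -0.26252409  0.23424519]
scene [380.1 277.7 418.3 316.3] 0.88 981
 foot L,R [ 0.5194 -0.2195  0.008 ] [ 0.5612 -0.3027  0.008 ]
 top mid col 402.0 282
side [320.2 189.4 350.  217.9] 0.93 649
 foot L,R [ 0.5816 -0.2561  0.008 ] [ 0.492  -0.2662  0.008 ]
 top mid col 334.434 187
wrist [283.1 170.9 365.8 242.4] 0.81 5119
 foot L,R [ 0.5322 -0.3086  0.008 ] [ 0.5308 -0.218   0.008 ]
 top mid col 325.3993 170
```

Call:
{"method": "move_arm", "body": {"offset": [[-0.1, 0, 2.0], [0, 0, 2.5], [0, 0, 2.5], [0, 0, 2.3], [0, 0, 1.5]], "angular": [[0, 0, 0], [0, 0, 0], [0, 0, 0], [0, 0, 0], [0, 0, 0]]}}

```text
time: 8.2
tcp_pos: [0.5369, -0.2623, 0.1244]
tool_rot: [-0.002, -0.001, 1.0, 0.0]
contact_force: [0.3, 0.6, -3.5]
opening: 0.0539
gripper_force: 40.1
```

```bash
python3 - <<'E'
from h import *
out=[]
for c in ['wrist','scene','side']:
    s=arm.state();cal=eyes.calibration(c);im=eyes.snapshot(c)
    q=s['tcp_pos']
    if c=='wrist': print(q,s['contact_force'],rot(s['tool_rot']).as_matrix().round(3)[:,2])
    u,v=proj(c,[.537,-.263,.075],cal).astype(int)
    k=25 if c!='wrist' else 90
    a=cv2.resize(im[v-k:v+k,u-k:u+k],(260,260),interpolation=2); print(c,u,v,k)
    out.append(a)
cv2.imwrite('pics/m3.png',np.hstack(out))
E
```

```text
[ 0.53694102 -0.26227233  0.1244089 ] [ 0.3211076   0.59031312 -3.54548307] [-0.004  0.001 -1.   ]
wrist 323 267 90
scene 402 287 25
side 335 188 25
```

View pics/m3.png

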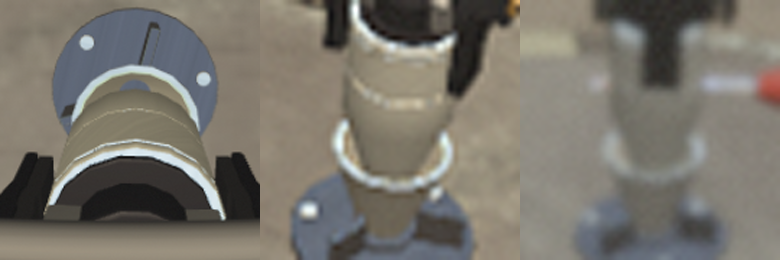

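Call:
{"method": "move_arm", "body": {"offset": [[0, 0, 0.8], [0, 0, 0.7], [0, 0, 0.5], [0, 0, 0], [0, 0, 0]], "angular": [[0, 0, 0], [0, 0, 0], [0, 0, 0], [0, 0, 0], [0, 0, 0]]}}

```text
time: 8.85
tcp_pos: [0.5376, -0.2628, 0.1062]
tool_rot: [-0.001, -0.001, 1.0, -0.0]
contact_force: [-0.9, 0.2, -2.6]
opening: 0.0538
gripper_force: 40.1
```

Call:
{"method": "move_arm", "body": {"offset": [[0, 0, 0.2], [0, 0, 0.2], [0, 0, 0]], "angular": [[0, 0, 0], [0, 0, 0], [0, 0, 0]]}}

```text
time: 9.15
tcp_pos: [0.5375, -0.262, 0.1021]
tool_rot: [-0.001, -0.001, 1.0, 0.001]
contact_force: [-0.8, 2.1, -2.3]
opening: 0.0536
gripper_force: 40.1
```

Call:
{"method": "move_arm", "body": {"offset": [[0.05, 0.08, 0.1], [0, 0, 0.15], [0, 0, 0.1], [0, 0, 0]], "angular": [[0, 0, 0], [0, 0, 0], [0, 0, 0], [0, 0, 0]]}}

```text
time: 9.55
tcp_pos: [0.5374, -0.2619, 0.1012]
tool_rot: [-0.0, -0.001, 1.0, 0.001]
contact_force: [-4.8, 4.7, 15.2]
opening: 0.0531
gripper_force: 40.2
```

Call:
{"method": "move_arm", "body": {"offset": [[0.05, 0.08, 0], [0, 0, 0], [0, 0, 0]], "angular": [[0, 0, 0], [0, 0, 0], [0, 0, 0]], "newtons": 4}}

```text
time: 9.85
tcp_pos: [0.5377, -0.2621, 0.1005]
tool_rot: [0.001, -0.001, 1.0, -0.001]
contact_force: [-2.3, 2.0, 7.1]
opening: 0.0552
gripper_force: 4.0
```

Call:
{"method": "move_arm", "body": {"offset": [[0, 0, 0], [0, 0, 0], [0, 0, 0], [0, 0, 0], [0, 0, 0]], "angular": [[0, 0, 0], [0, 0, 0], [0, 0, 0], [0, 0, 0], [0, 0, 0]], "hand": 1}}

```text
time: 10.35
tcp_pos: [0.5365, -0.2613, 0.0985]
tool_rot: [-0.001, -0.001, 1.0, -0.0]
contact_force: [-0.8, 0.3, 0.1]
opening: 0.0842
gripper_force: 0.0
```

```bash
python3 - <<'E'
from h import *
for c in ['wrist','scene','side']:
    s=arm.state();cal=eyes.calibration(c);im=eyes.snapshot(c);cv2.imwrite(f'pics/{c}4.png',im)
    if c=='wrist': print(s['time'],s['tcp_pos'],s['contact_force'],s['opening'])
    for n in ['flask_mid','flask_rim','lid_mid']:
        print(c,n,[(np.round(np.array(d['xy'])*[640,480],1).tolist(),round(d['score'],2)) for d in spotter.place_of(n,c)][:2])
    print('exp',[proj(c,[.5375,-.262,z],cal).round(1).tolist() for z in (.07,.129,.141)])
u,v=proj('scene',[.537,-.263,.09]).astype(int);a=cv2.imread('pics/scene4.png')[v-35:v+35,u-35:u+35]
u,v=proj('side',[.537,-.263,.09]).astype(int);b=cv2.imread('pics/side4.png')[v-35:v+35,u-35:u+35]
w=cv2.imread('pics/wrist4.png')[180:400,210:430]
cv2.imwrite('pics/m4.png',np.hstack([cv2.resize(x,(260,260),interpolation=2) for x in (w,a,b)]))
E
```

```text
10.35 [ 0.5365377  -0.26127493  0.09852236] [-0.75564565  0.30346385  0.09600253] 0.08420993762896058
wrist flask_mid []
wrist flask_rim []
wrist lid_mid [([319.5, 356.7], 0.68)]
exp [[323.2, 282.1], [322.3, 336.8], [322.0, 352.7]]
scene flask_mid [([400.4, 285.5], 0.69)]
scene flask_rim [([400.5, 266.9], 0.55)]
scene lid_mid [([406.5, 266.7], 0.56), ([250.4, 265.8], 0.56)]
exp [[402.0, 288.3], [404.2, 270.8], [404.6, 267.1]]
side flask_mid [([335.0, 193.3], 0.63), ([333.0, 211.9], 0.56)]
side flask_rim [([337.0, 175.8], 0.65)]
side lid_mid [([376.5, 380.6], 0.94), ([366.9, 311.3], 0.86)]
exp [[334.9, 190.3], [335.4, 173.1], [335.6, 169.4]]
```

View pics/m4.png

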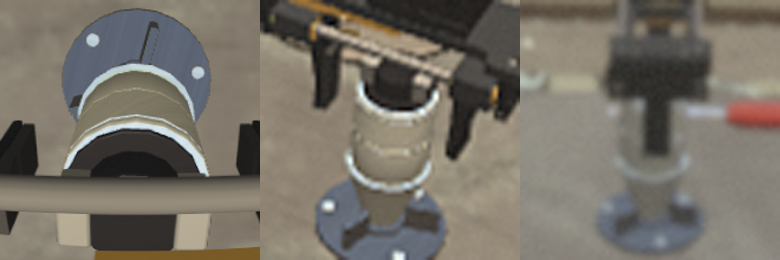

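Call:
{"method": "move_arm", "body": {"offset": [[0, 0, -1.0], [-0.1, -0.1, -1.2], [0, 0, -1.0], [0, 0, -0.75], [0, 0, 0]], "angular": [[0, 0, 0], [0, 0, 0], [0, 0, 0], [0, 0, 0], [0, 0, 0]]}}

```text
time: 11.45
tcp_pos: [0.5385, -0.2626, 0.1399]
tool_rot: [0.0, -0.001, 1.0, -0.0]
contact_force: [0.8, -0.4, 0.5]
opening: 0.087
gripper_force: 0.0
```

```bash
python3 - <<'E'
from h import *
s=arm.state();cal=eyes.calibration('wrist');im=eyes.snapshot('wrist')
print(s['time'],s['tcp_pos'],s['contact_force'],rot(s['tool_rot']).as_matrix().round(4).tolist())
o=ray('scene',400,270)
im2=eyes.snapshot('scene'); u,v=proj('scene',[.537,-.263,.14]).astype(int)
cv2.imwrite('pics/m5.png',np.hstack([cv2.resize(im[200:460,190:450],(390,390),interpolation=2),cv2.resize(im2[v-30:v+30,u-30:u+30],(390,390),interpolation=2)]))
E
```

```text
11.45 [ 0.53853231 -0.26262274  0.13990127] [ 0.75893057 -0.38576974  0.50944857] [[-1.0, -0.0026, 0.0006], [-0.0026, 1.0, -0.001], [-0.0006, -0.001, -1.0]]
```

View pics/m5.png

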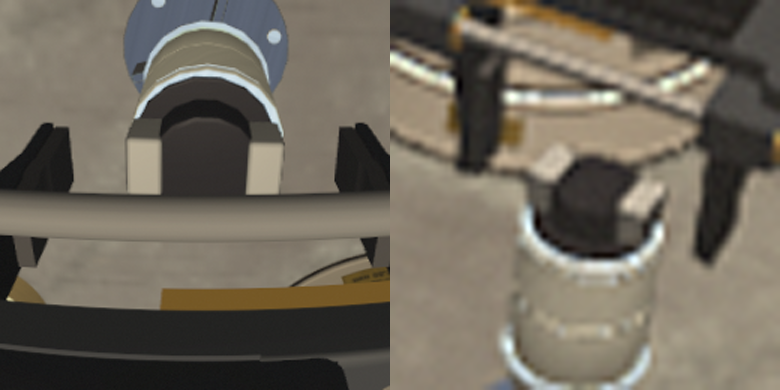

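Call:
{"method": "move_arm", "body": {"offset": [[0, 0, 0.2], [0, 0, 0], [0, 0, 0], [0, 0, 0], [0, 0, 0]], "angular": [[0, 0, 0], [0, 0, 0], [0, 0, 0], [0, 0, 0], [0, 0, 0]], "hand": 0, "newtons": 20}}

```text
time: 12.05
tcp_pos: [0.5376, -0.2622, 0.136]
tool_rot: [-0.001, -0.001, 1.0, 0.0]
contact_force: [-0.2, -0.0, 0.3]
opening: 0.0548
gripper_force: 0.0
```

Call:
{"method": "move_arm", "body": {"offset": [[0, 0, 0], [0, 0, 0], [0, 0, 0]], "angular": [[0, 0, 0], [0, 0, 0], [0, 0, 0]]}}

```text
time: 12.35
tcp_pos: [0.5376, -0.2622, 0.1362]
tool_rot: [-0.001, -0.001, 1.0, 0.0]
contact_force: [-0.5, -0.3, 0.3]
opening: 0.0374
gripper_force: 19.9
```

Call:
{"method": "move_arm", "body": {"offset": [[0, 0, 0.1], [0, 0, 0.1], [0, 0, 0]], "angular": [[0, 0, 0], [0, 0, 0], [0, 0, 0]]}}

```text
time: 12.65
tcp_pos: [0.5381, -0.2626, 0.136]
tool_rot: [-0.0, -0.001, 1.0, 0.0]
contact_force: [-3.6, 0.7, 10.3]
opening: 0.0371
gripper_force: 19.9
```

Pressed with 10 N and it didn't sink, so the flask is home. Now lift straight up.

Call:
{"method": "move_arm", "body": {"offset": [[0, 0, -0.3], [0, 0, -0.4], [0, 0, -0.5], [0, 0, -0.5], [0, 0, -0.5]], "angular": [[0, 0, 0], [0, 0, 0], [0, 0, 0], [0, 0, 0], [0, 0, 0]]}}

```text
time: 13.15
tcp_pos: [0.5377, -0.2621, 0.1565]
tool_rot: [-0.001, -0.001, 1.0, -0.0]
contact_force: [0.3, 0.6, -1.3]
opening: 0.0372
gripper_force: 19.9
```

Call:
{"method": "move_arm", "body": {"offset": [[0, 0, -1], [0, 0, -1.5], [0, 0, -2], [0, 0, -1.5], [0, 0, -1]], "angular": [[0, 0, 0], [0, 0, 0], [0, 0, 0], [0, 0, 0], [0, 0, 0]]}}

```text
time: 13.65
tcp_pos: [0.5384, -0.2626, 0.2284]
tool_rot: [0.0, -0.001, 1.0, -0.0]
contact_force: [-0.4, 0.0, -1.0]
opening: 0.0373
gripper_force: 19.9
```

```bash
python3 - <<'E'
from h import *
s=arm.state();print(s['time'],s['tcp_pos'],s['contact_force'],s['opening'],s['gripper_force'])
o=[]
for c in ['scene','side','wrist']:
    im=eyes.snapshot(c);cv2.imwrite(f'pics/{c}6.png',im)
    for n in ['flask_mid','flask_rim','lid_mid','pan']:
        print(c,n,[(np.round(np.array(d['xy'])*[640,480],1).tolist(),round(d['score'],2)) for d in spotter.place_of(n,c)][:2])
    u,v=proj(c,[.537,-.263,.14]).astype(int)
    o.append(cv2.resize(im[v-60:v+60,u-60:u+60] if c!='wrist' else im[80:480,120:520],(260,260),interpolation=2))
cv2.imwrite('pics/m6.png',np.hstack(o))
plan(np.array([.49,-.03,.2]),DOWN,9)
E
```

```text
13.65 [ 0.53840581 -0.26257248  0.22835713] [-0.35397221  0.04068601 -1.02302295] 0.037306316056269585 19.87858682870865
scene flask_mid [([401.2, 285.7], 0.7)]
scene flask_rim [([401.9, 268.0], 0.73), ([309.1, 289.2], 0.2)]
scene lid_mid [([250.5, 266.2], 0.82), ([402.4, 269.4], 0.71)]
scene pan []
side flask_mid [([334.5, 190.3], 0.77)]
side flask_rim [([335.6, 173.6], 0.88)]
side lid_mid [([378.1, 382.2], 0.95), ([338.9, 138.9], 0.68)]
side pan [([358.1, 260.6], 0.87)]
wrist flask_mid [([323.5, 230.3], 0.69)]
wrist flask_rim [([327.3, 250.2], 0.83)]
wrist lid_mid [([323.2, 309.9], 0.81)]
wrist pan [([533.0, 160.6], 0.94), ([365.7, 313.8], 0.71)]
offset [[0.52, 2.58, 0.29], [0.52, 2.58, 0.29], [0.53, 2.58, 0.29], [0.52, 2.58, 0.29], [0.53, 2.58, 0.29]] angular [[-0.0, -0.0, 0.0], [-0.0, -0.0, 0.0], [-0.0, -0.0, 0.0], [-0.0, -0.0, 0.0], [-0.0, -0.0, 0.0]]
offset [[0.52, 2.58, 0.29], [0.53, 2.58, 0.29], [0.52, 2.59, 0.29], [0.53, 2.58, 0.3]] angular [[-0.0, -0.0, 0.0], [-0.0, -0.0, 0.0], [-0.0, -0.0, 0.0], [-0.0, -0.0, 0.0]]
```

View pics/m6.png

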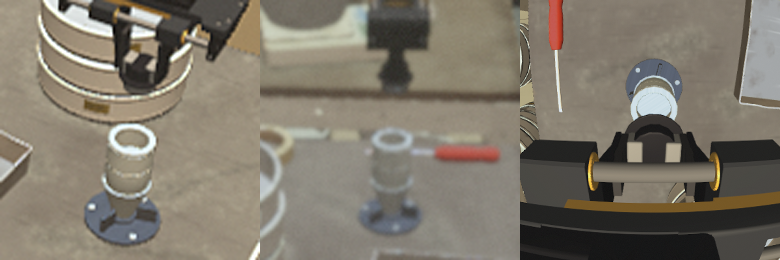

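Call:
{"method": "move_arm", "body": {"offset": [[0.6, 2.6, 0.3], [0.6, 2.6, 0.3], [0.6, 2.6, 0.3], [0.6, 2.6, 0.3], [0.6, 2.6, 0.3]], "angular": [[0, 0, 0], [0, 0, 0], [0, 0, 0], [0, 0, 0], [0, 0, 0]]}}

```text
time: 14.9
tcp_pos: [0.5072, -0.1313, 0.2112]
tool_rot: [-0.001, -0.001, 1.0, 0.0]
contact_force: [0.2, -0.0, -0.8]
opening: 0.0374
gripper_force: 19.9
```

Call:
{"method": "move_arm", "body": {"offset": [[0.6, 2.6, 0.3], [0.6, 2.6, 0.8], [0.6, 2.6, 1.5], [0.6, 2.6, 2.5], [0.4, 0, 2.5]], "angular": [[0, 0, 0], [0, 0, 0], [0, 0, 0], [0, 0, 0], [0, 0, 0]]}}

```text
time: 15.4
tcp_pos: [0.4791, -0.0242, 0.1349]
tool_rot: [-0.001, -0.004, 1.0, 0.001]
contact_force: [-0.1, -0.3, -0.4]
opening: 0.0376
gripper_force: 19.9
```

Call:
{"method": "move_arm", "body": {"offset": [[0, 0, 2.5], [0, 0, 2.5], [0, 0, 1.7], [0, 0, 1.0], [0, 0, 0]], "angular": [[0, 0, 0], [0, 0, 0], [0, 0, 0], [0, 0, 0], [0, 0, 0]]}}

```text
time: 15.9
tcp_pos: [0.4782, -0.0284, 0.0574]
tool_rot: [-0.002, -0.001, 1.0, -0.0]
contact_force: [-0.8, 0.1, -0.6]
opening: 0.0375
gripper_force: 19.9
```

```bash
python3 - <<'E'
from h import *
s=arm.state();print(s['time'],s['tcp_pos'],s['contact_force'])
o=[]
for c in ['scene','side']:
    im=eyes.snapshot(c);u,v=proj(c,[.467,-.028,.04]).astype(int)
    o.append(cv2.resize(im[v-65:v+65,u-65:u+65],(390,390),interpolation=2))
cv2.imwrite('pics/m7.png',np.hstack(o))
E
```

```text
15.9 [ 0.47820943 -0.0283837   0.05741459] [-0.83837495  0.09452437 -0.58544787]
```

View pics/m7.png

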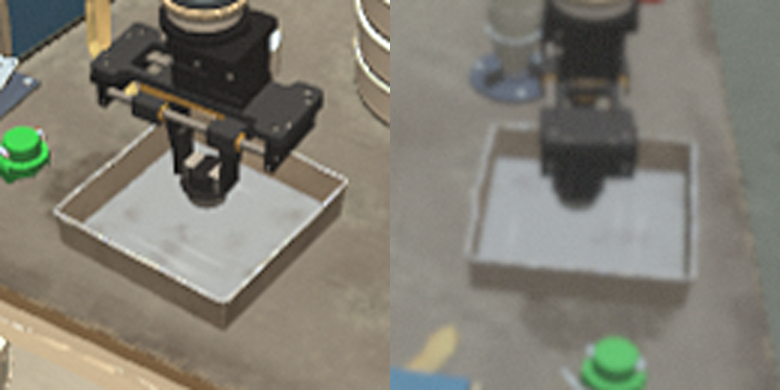

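Call:
{"method": "move_arm", "body": {"offset": [[0, 0, 1.0], [0, 0, 1.0], [0, 0, 0.6], [0, 0, 0.2], [0, 0, 0]], "angular": [[0, 0, 0], [0, 0, 0], [0, 0, 0], [0, 0, 0], [0, 0, 0]]}}

```text
time: 16.5
tcp_pos: [0.4785, -0.0284, 0.0298]
tool_rot: [-0.002, -0.001, 1.0, -0.0]
contact_force: [0.7, 0.4, 0.4]
opening: 0.0373
gripper_force: 19.9
```

Call:
{"method": "move_arm", "body": {"offset": [[0, 0, 0.1], [0, 0, 0.1], [0, 0, 0]], "angular": [[0, 0, 0], [0, 0, 0], [0, 0, 0]]}}

```text
time: 16.8
tcp_pos: [0.4789, -0.0283, 0.0284]
tool_rot: [-0.001, -0.001, 1.0, 0.0]
contact_force: [0.9, -0.7, -0.9]
opening: 0.0372
gripper_force: 19.9
```

Call:
{"method": "move_arm", "body": {"offset": [[0, 0, 0.1], [0, 0, 0.1], [0, 0, 0]], "angular": [[0, 0, 0], [0, 0, 0], [0, 0, 0]]}}

```text
time: 17.1
tcp_pos: [0.4787, -0.0283, 0.0262]
tool_rot: [-0.001, -0.001, 1.0, 0.0]
contact_force: [-0.1, -0.1, -0.4]
opening: 0.0378
gripper_force: 19.9
```

Call:
{"method": "move_arm", "body": {"offset": [[0, 0, 0.1], [0, 0, 0], [0, 0, 0]], "angular": [[0, 0, 0], [0, 0, 0], [0, 0, 0]]}}

```text
time: 17.4
tcp_pos: [0.4788, -0.0283, 0.0255]
tool_rot: [-0.001, -0.001, 1.0, 0.0]
contact_force: [-0.4, -0.3, 4.0]
opening: 0.0378
gripper_force: 19.9
```

Call:
{"method": "move_arm", "body": {"offset": [[0, 0, 0], [0, 0, 0], [0, 0, 0], [0, 0, 0], [0, 0, 0]], "angular": [[0, 0, 0], [0, 0, 0], [0, 0, 0], [0, 0, 0], [0, 0, 0]], "hand": 1}}

```text
time: 17.9
tcp_pos: [0.4788, -0.0283, 0.0252]
tool_rot: [-0.001, -0.001, 1.0, -0.0]
contact_force: [-0.3, 0.5, 0.6]
opening: 0.0697
gripper_force: 0.0
```

Call:
{"method": "move_arm", "body": {"offset": [[0, 0, -1], [0, 0, -3], [0, 0, -4], [0, 0, -4], [0, 0, -4]], "angular": [[0, 0, 0], [0, 0, 0], [0, 0, 0], [0, 0, 0], [0, 0, 0]]}}

```text
time: 18.4
tcp_pos: [0.4788, -0.0285, 0.1875]
tool_rot: [-0.001, -0.001, 1.0, -0.0]
contact_force: [1.0, 1.2, 0.4]
opening: 0.0867
gripper_force: 0.0
```

Call:
{"method": "move_arm", "body": {"offset": [[0, 0, -2], [0, 0, 0], [0, 0, 0]], "angular": [[0, 0, 0], [0, 0, 0], [0, 0, 0]]}}

```text
time: 18.7
tcp_pos: [0.4789, -0.0282, 0.2056]
tool_rot: [-0.001, -0.001, 1.0, 0.0]
contact_force: [0.1, 0.3, 0.2]
opening: 0.087
gripper_force: 0.0
```

```bash
python3 - <<'E'
from h import *
s=arm.state();print(s['time'],s['tcp_pos'],s['contact_force'])
im=eyes.snapshot('scene');a=cv2.resize(im[180:360,200:460],(520,360),interpolation=2)
im=eyes.snapshot('wrist');b=cv2.resize(im,(280,360))
cv2.imwrite('pics/m8.png',np.hstack([a,b]))
E
```

```text
18.7 [ 0.47891213 -0.02824119  0.20555446] [0.07952194 0.26078001 0.2242712 ]
```

View pics/m8.png

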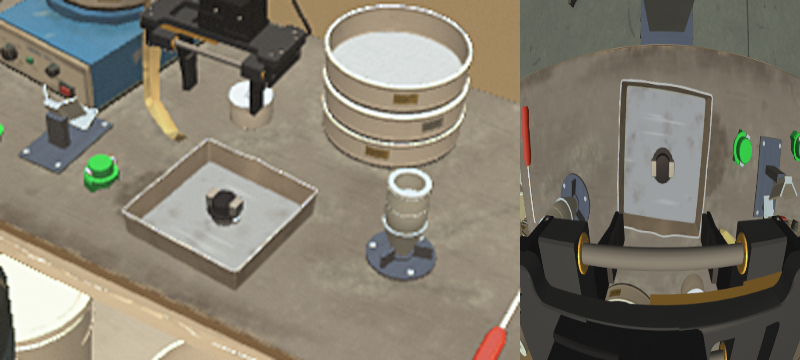

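The lid stands buttons-up in the pan (scene about (312,282)), and the open flask stands in the holder (about (403,285)). The tin and screwdriver look unmoved.

```bash
python3 -c "
from cell import close_job; print(close_job())"
```

```text
the job is handed in; nothing more can be done
None
```

The job is handed in at about 19 s on the robot's clock: the flask stands seated in the holder (it did not sink under a 10 N push), the lid is buttons up on the pan floor, and I never went near the tin, marker or screwdriver.

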